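# Click out a hand tester's prop leg and stand it on the mat

### The arm

A 7-joint arm with a two-finger parallel gripper is mounted at the origin on a cart in front of the work surface, level with it; the furniture and walls round the work are solid. World frame = base frame: x ahead of the robot, y to its left, z up, the work surface at z = 0. Lengths are in m, angles in rad, forces in N, time in s.
With the tool pointing down it reaches from about 0.425 to 1.025 m from the base axis. Payload 9.4 kg.
Tool frame: the origin (TCP) lies between the finger pads; the fingertips stand 11 mm ahead of it and the grasp point (between the pads) lies 8 mm behind it; z points along the fingers, y is the line along which they close (so a half turn about z gives the same grasp; the last joint's range is limited). The gripper opens to 93 mm and grips with 3 to 60 N. Pads are 15 mm wide; open, the fingers measure 128 mm over their backs; the gripper's body (75 mm by 188 mm) begins 65 mm behind the grasp point.
Start: joints at [1.092, 0.599, -0.003, 1.599, 0.002, 0.943, -0.08], TCP at [0.284, -0.667, 0.23] pointing down, gripper open.
Joint ranges: [-2.57, 2.57], [-0.35, 1.97], [-1.29, 1.29], [0.11, 2.56], [-1.05, 4.19], [0.11, 1.86], [-2.63, 2.63]. Speed limits (rad/s): [2.22, 2.22, 3.01, 3.01, 3.14, 3.14, 3.14].

### API

Orientations are given as a 3x3 rotation matrix whose columns are the frame's x, y, z axes.
In Python, from bench import env, command_gripper, solve_ik, eyes gives the robot as it stands. Calls block until the motion is done:
- env.reach(position, orientation): joint-space move of the TCP to a pose.
- env.move_linear(position, frame=None, feed=0.15): straight line of the TCP; frame=None keeps the orientation; feed is the mean speed in m/s.
- env.goto_joints(angles): joint-space move.
- command_gripper(opening, strength=None): opening from 0.0 (shut) to 1.0 (fully open); strength is the grip in N (None keeps the last); returns when the fingers have stopped.
- env.pause(seconds).
- solve_ik(position, orientation): joint angles nearest the present ones, or None.
- eyes.grab_frame(name): name is "scene" or "top"; returns a dict with "color" (420x560x3 uint8, red, green, blue), "depth" (420x560 float32, m along the optical axis (not along the pixel's ray), 0 where there is no reading), "fx", "fy", "cx", "cy" (pixels), "distortion" ([k1, k2, p1, p2, k3] as OpenCV has them; the pictures are not rectified), "world_from_camera" (4x4, takes a point from camera to world coordinates). Camera axes: x right, y down, z forward; pixel columns grow to the right and rows downward; lengths in m; the calibration is good to about 2 mm. A picture is of the moment at which its call begins.
A pose or a line that the arm cannot do raises env.PlanningError and nothing moves.
- env.hand_in(): hands the job in; it is judged then, once.
Readings, each from a call of its own:
- env.current_time_s(): time.
- env.current_joints(): joint angles.
- env.current_qd(): joint speeds.
- env.current_tau(): joint torques, N m.
- env.current_tcp_pos(): TCP position.
- env.current_tcp_rot(): TCP orientation.
- env.current_wrist_force(): force on the tool from outside, world axes, zero at the start.
- env.current_wrist_torque(): the same for the moment, N m.
- env.current_grip_width(): opening from 0.0 (shut) to 1.0 (fully open).
- env.current_grip_force(): force on a finger pad.
Only numpy, scipy, OpenCV 4.12 (cv2) and the standard library are available. Lean on these libraries where they do the work, as an engineer would, in place of code of your own. Each camera call takes 0.05 s, during which the arm holds its last target. There are 200 camera calls.

### The job

Before the board test the hand tester has to stand up where it can be read. While it sits in its charging holster, push its wire prop leg out until it clicks home against its stop, without forcing it further or levering the tester up in its holster; then draw the tester up out of the holster and set it down gently on the ribbed rubber mat, leaning back on its leg, squarely and wholly on the mat with the display towards you (the mat's near edge). Leave the other things on the bench where they are.

Things in the scene. Friction and masses are not known exactly. Their poses are not given: they have to be found in the camera images.
- holster: Black charging holster, fixed. Base 24 mm thick, x -56 to +22 mm, y +-41 mm (only +-28 behind x +6). Origin on the bench under the seated tester; x to its open back, y left, z up. Cheeks (x -26 to +6, y to +-38.5 mm) rise 45 mm above the base and guide the tester with 1.5 mm play each way: it rocks a few mm when pushed. It sits by its weight alone and comes out straight up.
- tester: Grey and black hand tester, 0.7 to 0.96 kg, 150 mm tall, upright in the holster. Origin: centre of its underside; z up its length, x from display (front face, -19 mm) to back (+19 mm), y left. The head (z 58 to 150 mm) is a flat-sided block 38 mm deep, 64 mm wide; below it the front half is 64 wide x 18 mm deep, the rear half 44 mm wide.
- tester_head (a point): Point on the tester's centre line 135 mm above its underside: grip it here across its 64 mm width (along the tester's y).
- base_edge (a point): Middle of the tester's rear bottom edge (tester x +19, z 0 mm). With the leg home the tester stands on this edge and the leg's foot, 70 to 90 mm apart, leaning back 0.42 to 0.54 rad (24 to 31 degrees) as the stop allows.
- leg: Wire prop leg. Origin on its hinge (tester x +22, z 108 mm, axis along the tester's y), foot at its z -95 mm. Rests 0.26 rad off the back; the foot swings from the back and up to a rigid stop anywhere from 0.66 to 0.94 rad, as a hidden tilt ring was left. A spring resists (3 to 5 N at the foot, fading out 4 mm before the stop), clicks over and holds; let go earlier, it shuts. Over 12 N hurts.
- foot (a point): Middle of the leg's cross foot, 95 mm from the hinge: a bar along the tester's y with round rubber sleeves 10 mm thick that reach from 29 to 58 mm out on each side. Their ends stand clear of the tester's sides, so a finger pointing down beside the head can push one away from the tester's back; the bar climbs 15 to 30 mm as it swings and drags on a finger that does not climb with it.
- mat: Black ribbed rubber anti-slip mat, fixed, 170 (x) x 200 (y) x 3 mm. Origin: centre of its underside; x points away from its near edge (the side towards the robot), y left. The tester is to stand on it with its display towards the mat's -x.
- multimeter: Yellow and black multimeter lying on the bench, 150 x 78 x 50 mm, a bystander; origin: centre of the underside.
- solder_reel: White reel, 63 mm across, 29 mm high, a bystander; origin: centre of the underside.
- flux_bottle: Small brown bottle, 35 mm across, 70 mm high, a bystander; origin: centre of the underside.
- heatsink: Finned heatsink, 35 x 45 x 21 mm, a bystander; origin: centre of the underside.
- capacitor_big: Dark upright capacitor, 30 mm across, 38 mm high, a bystander; origin: centre of the underside.
- pliers: Pliers with orange handles lying near the bench's front edge, 60 x 131 x 13 mm, a bystander; origin: centre of the underside.
- white_marker: White marker pen lying near the front edge, 9 x 124 x 11 mm, a bystander; origin: centre of the underside.

How it is judged:
By the outcome, as a careful person would: the job done as asked, in the order asked, and still so for the second after the job is handed in, with the robot touching nothing.
It also fails if it takes over 62 s, if anything falls off the work surface, if the arm or the gripper's body presses on something with over 40 N, if the wrist force passes 120 N, or if a joint passes its speed limit or range.

## Working session

There is one attempt and no reset: what is moved stays moved. The work goes in short steps, each a Python script; the robot and the scene stay as the last script left them, time stands still between calls to the robot, and variables do not carry over. Pictures are saved under pics/ and viewed, at most 10 in all, crops included, and the job is handed in when it is done.

```bash
ls; mkdir -p pics; python3 - <<'E'
from bench import env, eyes
import cv2, numpy as np
for n in ("scene","top"):
    f=eyes.grab_frame(n); cv2.imwrite(f"pics/{n}0.png",f["color"][:,:,::-1]); np.savez(f"{n}0.npz",**{k:np.array(v) for k,v in f.items()})
    print(n,f["fx"],f["cx"],f["cy"],f["distortion"]);print(np.round(f["world_from_camera"],3), (f["depth"]>0).mean())
print(env.current_time_s())
E
```

```text
pics
scene 437.07853671133904 275.96106792082 210.72409018991596 [-0.06309208  0.          0.          0.          0.        ]
[[ 0.505 -0.341  0.793 -0.497]
 [-0.863 -0.215  0.457 -0.536]
 [ 0.015 -0.915 -0.403  0.653]
 [ 0.     0.     0.     1.   ]] 0.880437925170068
top 398.89554638786495 285.3069136675276 212.32071947002274 [-0.10672043  0.          0.          0.          0.        ]
[[ 0.004 -0.995  0.099  0.411]
 [-1.    -0.003  0.007  0.057]
 [-0.007 -0.099 -0.995  1.244]
 [ 0.     0.     0.     1.   ]] 0.9961394557823129
0.1
```

View pics/scene0.png

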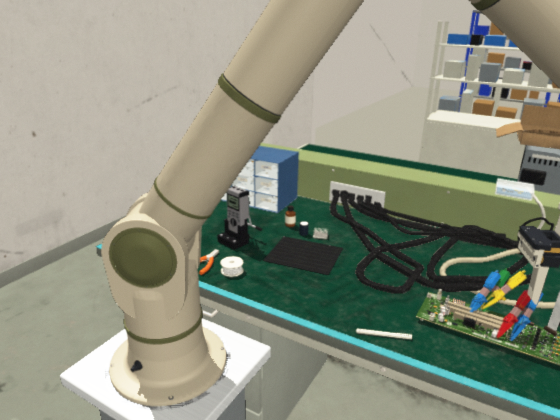

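View pics/top0.png

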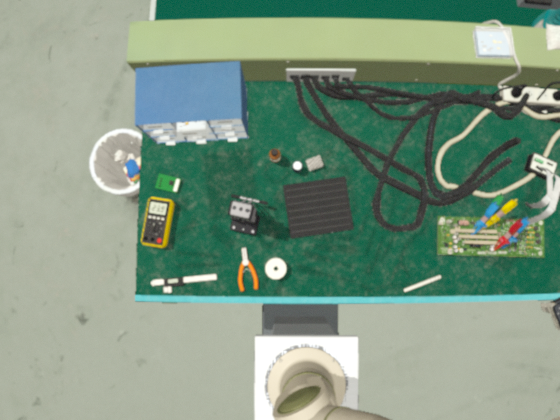

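The top view shows the holster and tester at (243,213), with the foot bar behind at about (250,200). The mat is at (318,207), and the area between and behind them is clear apart from the bottle, capacitor and heatsink at (275–315,160).

```bash
cat > h.py <<'E'
import numpy as np, cv2
def cloud(f):
    d=f["depth"]; v,u=np.mgrid[0:420,0:560]
    K=np.array([[f["fx"],0,f["cx"]],[0,f["fy"],f["cy"]],[0,0,1]],float)
    n=cv2.undistortPoints(np.stack([u,v],-1).reshape(-1,1,2).astype(float),K,np.array(f["distortion"],float)).reshape(420,560,2)
    p=np.concatenate([n,np.ones((420,560,1))],-1)*d[...,None]
    T=np.array(f["world_from_camera"]); return p@T[:3,:3].T+T[:3,3]
def plane(f,uv,z):
    K=np.array([[f["fx"],0,f["cx"]],[0,f["fy"],f["cy"]],[0,0,1]],float)
    n=cv2.undistortPoints(np.array(uv,float).reshape(-1,1,2),K,np.array(f["distortion"],float)).reshape(-1,2)
    T=np.array(f["world_from_camera"]); r=np.c_[n,np.ones(len(n))]@T[:3,:3].T
    return T[:3,3]+r*((z-T[2,3])/r[:,2])[:,None]
def crop(f,box,name,s=6):
    a,b,c,d=box; cv2.imwrite(name,cv2.resize(f["color"][b:d,a:c,::-1],None,fx=s,fy=s,interpolation=cv2.INTER_CUBIC))
E
python3 - <<'E'
from h import *
np.set_printoptions(precision=4,suppress=True)
f=dict(np.load("top0.npz")); g=dict(np.load("scene0.npz"))
P=cloud(f);Q=cloud(g)
print("bench z",np.median(P[230:250,300:340,2]),np.median(P[180:230,300:340,2]))
# head top
w=P[185:245,215:290]; 
for lo,hi in((.15,.2),(.055,.08)):
    m=(w[...,2]>lo)&(w[...,2]<hi); p=w[m]; v,u=np.nonzero(m)
    uv=np.c_[u+215,v+185]; print(lo,m.sum(),p.mean(0),p.min(0),p.max(0))
    q=plane(f,uv,np.median(p[:,2]))[:,:2]
    print(cv2.minAreaRect((q*1000).astype(np.float32)))
# mat
gray=f["color"].astype(int); s=gray[165:250,270:365]
m=((s.max(2)<60)&(s.max(2)-s.min(2)<14)).astype(np.uint8); m=cv2.morphologyEx(m,5 and cv2.MORPH_CLOSE,np.ones((5,5))); m=cv2.morphologyEx(m,cv2.MORPH_OPEN,np.ones((7,7)))
c=max(cv2.findContours(m,0,2)[0],key=cv2.contourArea)[:,0]+[270,165]
q=plane(f,c,.003)[:,:2]; print("mat",cv2.minAreaRect((q*1000).astype(np.float32)))
crop(f,(200,150,330,250),"pics/tc.png"); crop(g,(200,170,300,260),"pics/sc.png",6)
# obstacles height map
for x in np.arange(.3,.95,.05): print(round(x,2),[int(1000*np.max(P[...,2][(abs(P[...,0]-x)<.025)&(abs(P[...,1]-y)<.025)],initial=0)) for y in np.arange(.4,-.2,-.05)])
E
```

```text
bench z 0.0003654920319615673 0.002608529136112203
0.15 359 [0.5232 0.1852 0.1724] [0.4996 0.1519 0.1503] [0.5482 0.2202 0.1783]
((522.9004516601562, 185.0850067138672), (67.11550903320312, 40.141014099121094), 78.01998901367188)
0.055 64 [0.5108 0.1772 0.067 ] [0.493  0.1491 0.0559] [0.5685 0.2269 0.0799]
((532.7979736328125, 183.20608520507812), (77.98318481445312, 68.50994110107422), 77.71520233154297)Traceback (most recent call last):
  File "<stdin>", line 16, in <module>
ValueError: max() iterable argument is empty
```

```bash
python3 - <<'E'
from h import *
np.set_printoptions(precision=4,suppress=True)
f=dict(np.load("top0.npz")); g=dict(np.load("scene0.npz"))
P=cloud(f)
s=f["color"][165:250,270:365].astype(int); print(s[40,20:80:6].tolist(), s[75,20:80:15].tolist())
m=(s[...,1]-s[...,0]<25).astype(np.uint8); m=cv2.morphologyEx(m,cv2.MORPH_CLOSE,np.ones((3,3))); m=cv2.morphologyEx(m,cv2.MORPH_OPEN,np.ones((9,9)))
c=max(cv2.findContours(m,0,2)[0],key=cv2.contourArea)[:,0]+[270,165]
q=plane(f,c,.003)[:,:2]; print("mat",cv2.minAreaRect((q*1000).astype(np.float32)))
crop(f,(200,150,330,250),"pics/tc.png"); crop(g,(200,170,300,260),"pics/sc.png",6)
# foot bar: points 20..140 mm behind head
c0=np.array([.5229,.1851]); R=np.array([[.978,-.207],[.207,.978]])
L=(P[...,:2]-c0)@R.T; k=(L[...,0]>.024)&(L[...,0]<.09)&(abs(L[...,1])<.065)&(P[...,2]>.03)
v,u=np.nonzero(k); print("bar",np.c_[u,v,L[k]*1000,P[k][:,2]*1000].round(0).astype(int).tolist())
for x in np.arange(.3,.95,.05): print(round(x,2),[int(1000*np.max(P[...,2][(abs(P[...,0]-x)<.025)&(abs(P[...,1]-y)<.025)],initial=0)) for y in np.arange(.4,-.2,-.05)])
E
```

```text
[[74, 72, 70], [68, 64, 63], [70, 66, 62], [65, 67, 63], [67, 67, 66], [69, 67, 66], [73, 71, 68], [81, 81, 76], [73, 69, 65], [68, 65, 62]] [[46, 107, 82], [49, 108, 84], [36, 95, 69], [54, 104, 80]]
mat ((551.6004028320312, -35.212554931640625), (170.74990844726562, 200.57540893554688), 7.990138530731201)
bar [[232, 194, 53, 55, 44], [233, 194, 53, 52, 42], [231, 195, 49, 57, 44], [232, 195, 50, 55, 42], [233, 195, 50, 51, 45], [234, 195, 51, 49, 43], [235, 195, 52, 46, 41], [236, 195, 52, 43, 42], [237, 195, 53, 39, 45], [231, 196, 46, 57, 43], [232, 196, 46, 53, 48], [233, 196, 47, 50, 46], [234, 196, 48, 48, 44], [235, 196, 48, 44, 48], [236, 196, 49, 42, 43], [237, 196, 49, 38, 48], [238, 196, 51, 36, 43], [239, 196, 51, 33, 45], [232, 197, 44, 54, 40], [233, 197, 44, 50, 42], [234, 197, 44, 46, 48], [235, 197, 46, 45, 40], [236, 197, 46, 41, 43], [237, 197, 47, 38, 45], [238, 197, 47, 35, 45], [239, 197, 48, 33, 41], [240, 197, 49, 30, 39], [241, 197, 50, 26, 42], [242, 197, 50, 23, 44], [237, 198, 44, 38, 40], [238, 198, 44, 34, 44], [239, 198, 45, 32, 42], [240, 198, 46, 29,
[... 2139 characters left out ...]
5, 25, -27, 131]]
0.3 [14, 8, 6, 5, 15, 12, 6, 6, 5, 7, 5, 5, 5]
0.35 [16, 8, 8, 4, 16, 17, 34, 35, 6, 5, 5, 5, 5]
0.4 [5, 6, 5, 5, 16, 7, 33, 1243, 4, 6, 6, 5, 7]
0.45 [7, 5, 6, 7, 27, 27, 6, 7, 7, 8, 6, 6, 6]
0.5 [33, 7, 5, 68, 177, 177, 6, 8, 9, 10, 8, 6, 20]
0.55 [43, 5, 5, 6, 177, 178, 46, 9, 7, 8, 11, 8, 25]
0.6 [17, 5, 7, 48, 48, 4, 6, 8, 11, 7, 9, 7, 39]
0.65 [18, 6, 5, 7, 6, 4, 6, 43, 42, 23, 9, 7, 36]
0.7 [7, 5, 6, 7, 5, 5, 73, 43, 41, 24, 6, 28, 33]
0.75 [193, 193, 192, 194, 193, 7, 48, 7, 6, 7, 44, 44, 39]
0.8 [195, 195, 195, 195, 195, 6, 6, 7, 28, 41, 44, 34, 5]
0.85 [194, 195, 196, 195, 196, 9, 7, 6, 38, 39, 27, 6, 36]
0.9 [194, 195, 195, 195, 194, 6, 5, 47, 49, 47, 50, 47, 43]
```

View pics/tc.png

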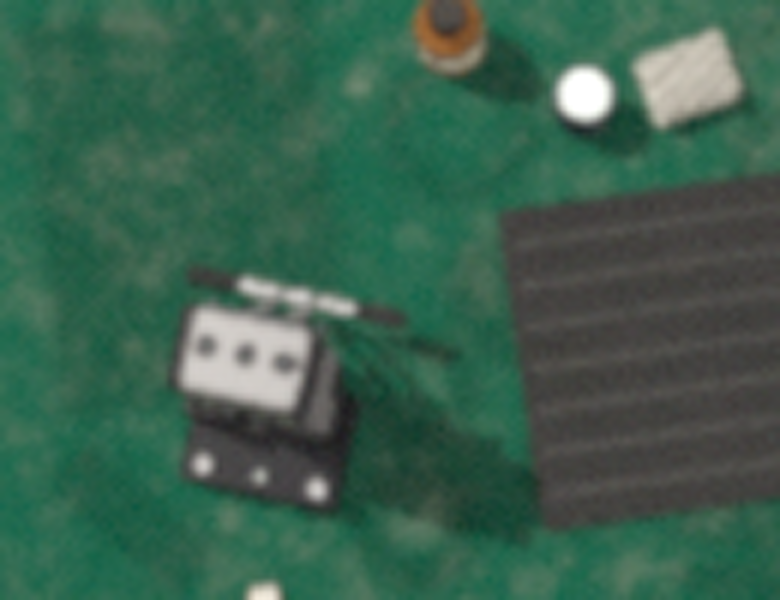

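View pics/sc.png

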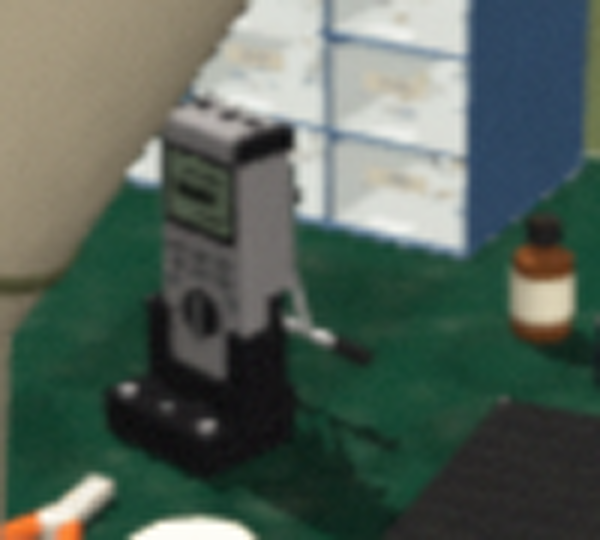

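The tester head is at (.524,.186), yaw −12°, and the foot bar is about 47 mm behind it, which matches the rest angle. The mat centre is (.552,−.035), yaw +8°. To keep the gripper body clear of the head, I'll straddle one sleeve with the tool tilted sideways. IK check first.

```bash
cat >> h.py <<'E'
yw=-0.2094; C=np.array([.524,.1863,.024])     # tester origin (seated)
Rt=np.array([[np.cos(yw),-np.sin(yw),0],[np.sin(yw),np.cos(yw),0],[0,0,1]])
W=lambda x,y,z: C+Rt@np.array([x,y,z])/1000     # tester mm -> world
def foot(a): return np.array([22+95*np.sin(a),0,108-95*np.cos(a)])
def push_R(side,t=.45,flip=1):                  # tool y along tester x, body leaning out to `side`
    z=np.array([0,-side*np.sin(t),-np.cos(t)]); y=np.array([flip,0,0]); return Rt@np.c_[np.cross(y,z),y,z]
def push_p(a,side,back=0,gap=34,up=0):          # TCP so that the rear pad touches the sleeve at angle a
    f=foot(a); return W(f[0]-5-back+gap/2, side*46, f[2]+2+up)
E
python3 - <<'E'
from h import *; from bench import *
for side in(1,-1):
  for fl in(1,-1):
    R=push_R(side,.45,fl); r=[]
    for p in (push_p(.26,side,5)-.13*R[:,2],push_p(.26,side,5),push_p(.6,side),push_p(.94,side)):
        q=solve_ik(p,R); r.append(None if q is None else np.round(q,2).tolist())
    print(side,fl,r)
R=Rt@np.diag([1,-1,-1.]); print(solve_ik(W(0,0,127),R))
E
```

```text
1 1 [[-0.55, 0.74, -0.18, 1.6, 0.42, 1.22, -1.15], [-0.56, 0.84, -0.08, 1.75, 0.44, 0.95, -1.17], [-0.56, 0.84, -0.02, 1.69, 0.4, 0.98, -1.07], [-0.54, 0.83, -0.03, 1.63, 0.4, 1.04, -1.03]]
1 -1 [[-0.1, 0.99, -1.1, 1.57, 0.92, 1.64, 1.54], [-0.02, 1.12, -1.11, 1.71, 1.07, 1.54, 1.43], [-0.0, 1.12, -1.11, 1.65, 1.08, 1.57, 1.51], [0.01, 1.1, -1.1, 1.59, 1.06, 1.6, 1.57]]
-1 1 [[0.44, 0.58, -0.61, 2.11, -0.27, 0.42, -0.03], [0.29, 0.79, -0.56, 2.15, -0.29, 0.15, -0.03], [0.29, 0.78, -0.54, 2.07, -0.25, 0.24, -0.06], [0.3, 0.75, -0.54, 2.01, -0.22, 0.32, -0.1]]
-1 -1 [[-0.11, 0.52, 0.18, 2.15, -0.99, 0.65, -2.45], [0.6, 1.03, -1.12, 2.13, 1.22, 0.49, 1.67], [0.61, 1.02, -1.12, 2.05, 1.06, 0.52, 1.84], [0.61, 0.99, -1.12, 1.99, 0.92, 0.55, 1.97]]
[-0.47263078  0.50415168  0.04116972  2.06351378 -0.0365902   0.57459109
 -2.18605639]
```

```bash
cat > push1.py <<'E'
from h import *; from bench import *
R=push_R(1); p=push_p(.26,1,5)
command_gripper(34/93,40)
env.reach([.45,-.35,.5],np.diag([1,-1,-1.]))
env.reach(p-.3*R[:,2],R); print(env.current_time_s(),solve_ik(p,R))
env.move_linear(p-.06*R[:,2],feed=.25); env.move_linear(p,feed=.1)
env.pause(.3); print(env.current_time_s(),env.current_tcp_pos()-p,env.current_wrist_force()@Rt,env.current_grip_width()*93)
f=eyes.grab_frame("top"); crop(f,(200,150,300,240),"pics/p1.png"); g=eyes.grab_frame("scene"); crop(g,(190,160,290,250),"pics/p2.png",6)
E
python3 push1.py
```

```text
5.4417 [-0.28477184  0.89987228 -0.5421647   1.7333706   0.75584207  1.1488567
 -1.45043582]
7.6 [0.00016678 0.00035269 0.00040784] [ 0.44171367 -0.25505489  0.15537513] 33.852108093497506
```

View pics/p1.png

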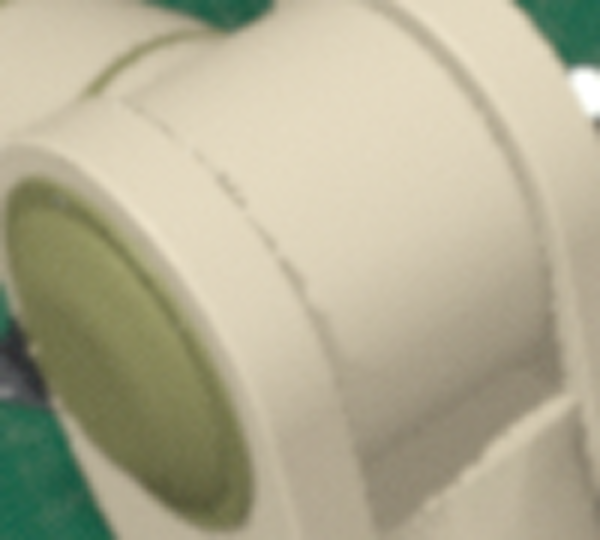

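No stray contact, but the arm hides the top view. I'll push along the arc under force control.

```bash
cat > push2.py <<'E'
from h import *; from bench import *
F=lambda: np.mean([env.current_wrist_force() for _ in range(3)],0)@Rt
b=F(); print("base",b,env.current_time_s()); log=[]
a=.22; peak=0; drop=False; 
while a<1.0:
    a+=.025 if a<.6 else .008
    env.move_linear(push_p(a,1),feed=.05 if a<.6 else .02)
    f=F()-b; log.append((round(a,3),*np.round(f,1)))
    if a<.6: peak=min(peak,f[0])
    if a>.6 and f[0]>-1.3: drop=True
    if f[0]<-7.5 or (drop and f[0]<-4.5): break
print(*log,sep="\n"); print(env.current_time_s(),env.current_tcp_pos()-push_p(a,1),env.current_grip_width()*93,peak,drop)
E
python3 push2.py
```

```text
base [-0.70051641  0.18347916  0.20166633] 7.7
(0.245, np.float64(0.4), np.float64(0.5), np.float64(-0.1))
(0.27, np.float64(0.4), np.float64(-0.9), np.float64(-0.2))
(0.295, np.float64(0.6), np.float64(-1.2), np.float64(-1.5))
(0.32, np.float64(-2.4), np.float64(-1.6), np.float64(-1.3))
(0.345, np.float64(-3.1), np.float64(0.2), np.float64(-2.9))
(0.37, np.float64(-1.3), np.float64(-2.5), np.float64(-0.7))
(0.395, np.float64(-2.9), np.float64(-2.7), np.float64(-2.4))
(0.42, np.float64(-2.8), np.float64(-1.0), np.float64(-1.4))
(0.445, np.float64(-2.4), np.float64(-1.1), np.float64(-2.0))
(0.47, np.float64(-3.4), np.float64(-0.8), np.float64(-1.5))
(0.495, np.float64(-2.6), np.float64(-1.5), np.float64(-2.9))
(0.52, np.float64(-2.4), np.float64(-0.7), np.float64(-1.4))
(0.545, np.float64(-2.6), np.float64(-1.3), np.float64(-2.2))
(0.57, np.float64(-3.2), np.float64(-1.5), np.float64(-1.8))
(0.595, np.float64(-3.0), np.float64(-1.3), np.float64(-1.3))
(0.62, np.float64(-3.0), np.float64(-1.5), np.float64(-1.4))
(0.628, np.float64(-2.4), np.float64(-1.0), np.float64(-1.7))
(0.636, np.f
[... 1830 characters left out ...]
1))
(0.876, np.float64(0.2), np.float64(-0.9), np.float64(-1.2))
(0.884, np.float64(0.8), np.float64(-1.1), np.float64(-0.9))
(0.892, np.float64(0.6), np.float64(0.1), np.float64(-0.6))
(0.9, np.float64(1.3), np.float64(0.1), np.float64(0.0))
(0.908, np.float64(0.0), np.float64(-0.5), np.float64(-0.3))
(0.916, np.float64(-0.3), np.float64(-0.2), np.float64(-1.0))
(0.924, np.float64(-2.0), np.float64(-0.2), np.float64(-1.2))
(0.932, np.float64(-2.2), np.float64(-0.5), np.float64(-2.4))
(0.94, np.float64(-4.1), np.float64(-0.9), np.float64(-4.3))
(0.948, np.float64(-5.3), np.float64(-0.0), np.float64(-4.3))
21.9667 [-0.00089975  0.00010661 -0.00045067] 33.87599259450631 -3.411508160540232 True
```

The spring force fades to zero by about .87, then climbs to about 7 N against the stop. The nominal offset is about .03, so the true stop is near .89. Next I'll back off, withdraw and look.

```bash
python3 - <<'E'
from h import *; from bench import *
R=env.current_tcp_rot()
env.move_linear(push_p(.93,1,10),feed=.06)
p=env.current_tcp_pos(); print(env.current_wrist_force()@Rt)
env.move_linear(p-.2*R[:,2],feed=.3)
Rg=Rt@np.diag([1,-1,-1.]); Rg2=Rt@np.diag([-1,1,-1.])
for n,r in(("a",Rg),("b",Rg2)): print(n,solve_ik(W(0,0,320),r))
command_gripper(1.0,60)
env.reach(env.current_tcp_pos()+[-.08,.22,.08],R)
print(env.current_time_s())
f=eyes.grab_frame("top"); g=eyes.grab_frame("scene")
np.savez("top1.npz",**{k:np.array(v) for k,v in f.items()})
P=cloud(f); L=(P-C)@Rt*1000
k=(L[...,0]>30)&(L[...,0]<125)&(abs(L[...,1])<65)&(L[...,2]>15)&(L[...,2]<120)
for lo,hi in((30,60),(-8,8),(-60,-30)):
    s=L[k&(L[...,1]>lo)&(L[...,1]<hi)]; print(lo,len(s),np.median(s,0) if len(s) else "")
a=f["color"][150:240,190:330]; b=g["color"][160:250,190:330]
cv2.imwrite("pics/c1.png",cv2.resize(np.vstack([a,b])[:,:,::-1],None,fx=3.3,fy=3.3,interpolation=cv2.INTER_CUBIC))
E
```

```text
[-0.27742726  0.03178301  0.38296794]
a [-0.10122102  0.30850689 -0.45088102  1.82822592  0.15409873  1.03925559
 -2.39218491]
b [ 0.36442679  0.50498145 -1.19624193  1.80387762  0.50700176  1.18709034
  0.37218693]
25.15
30 24 [97.31034687 41.32662969 50.58695214]
-8 41 [73.61960918  5.1465759  70.78708319]
-60 29 [ 94.61708359 -45.12322828  50.79902676]
```

View pics/c1.png

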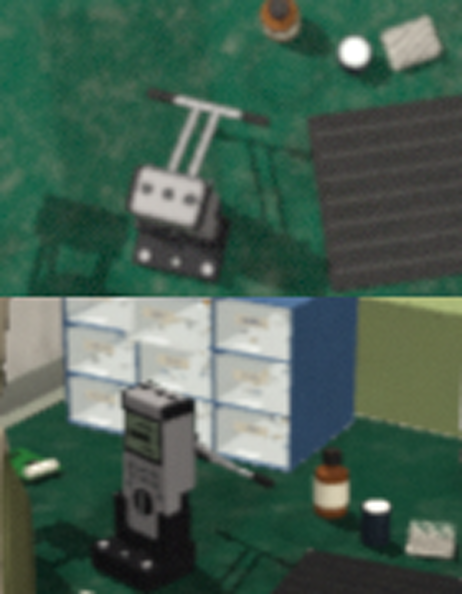

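The leg holds out with its bar about 96 mm behind and 48 mm up, so a ≈ 0.89 and the lean is about 0.505 rad. Now grasp, lift and hover over the mat.

```bash
cat >> h.py <<'E'
A=.89; f_=foot(A)-[19,0,0]; TH=np.arctan2(f_[2],f_[0])-np.arcsin(5/np.hypot(f_[0],f_[2]))
from scipy.spatial.transform import Rotation as Ro
Rp=Ro.from_euler("ZY",[.1394,TH]).as_matrix(); M=np.array([.5516,-.0352,.003]); Rm=Ro.from_euler("Z",.1394).as_matrix()
def place(tool_in_tester,up):  # tool_in_tester mm -> TCP
    e=M+Rm@[-.025,0,up]; return e+Rp@((np.array(tool_in_tester)-[19,0,0])/1000)
E
cat > grasp.py <<'E'
from h import *; from bench import *
s=[env.current_joints() if 0 else None]
env.goto_joints([-.34,.3,0,1.85,0,.99,0.0]); print(env.current_tcp_pos())
Rn=env.current_tcp_rot(); c=[Rt@np.diag([1,-1,-1.]),Rt@np.diag([-1,1,-1.])]; Rg=max(c,key=lambda r:np.trace(r.T@Rn))
print(solve_ik(W(0,0,320),Rg), solve_ik(place([0,0,127],.05),Rp@Rt.T@Rg))
env.reach(W(0,0,230),Rg); env.move_linear(W(0,0,127),feed=.15); env.pause(.2)
b=env.current_wrist_force(); command_gripper(0.0,55); env.pause(.3)
print(env.current_time_s(),env.current_grip_width()*93,env.current_grip_force(),env.current_wrist_force()-b, (env.current_tcp_pos()-C)@Rt*1000)
p=env.current_tcp_pos(); env.move_linear(p+[0,0,.012],feed=.04); print("lift",env.current_wrist_force()-b)
env.move_linear(p+[0,0,.12],feed=.12); env.pause(.2); print(env.current_wrist_force()-b,env.current_grip_width()*93,env.current_time_s())
E
python3 grasp.py
```

```text
[0.5488941  0.13513171 0.3312913 ]
[-0.26246945  0.28826141 -0.23629095  1.83773534  0.07796407  1.02453773
  0.83148566] [ 0.07005705  0.71099342 -0.22118262  1.65691067  0.15083667  1.29949545
  1.49565867]
29.3833 63.894954725040776 54.69427049160004 [-1.54440195  0.3355363   0.80316789] [ 3.76520234e-02 -4.22627835e-02  1.27024240e+02]
lift [-0.27184529  0.47334075 -9.73130278]
[-1.13344005 -0.61745621 -9.91989032] 64.01546722739991 31.0833
```

```bash
python3 - <<'E'
from h import *; from bench import *
Rg=env.current_tcp_rot(); D=Rt.T@Rg; print(TH)
p=place([0,0,127],.06); env.move_linear(p,Rp@D,feed=.12); env.pause(.2)
print(env.current_time_s(),env.current_wrist_force(),env.current_wrist_torque(),env.current_tcp_pos()-p)
f=eyes.grab_frame("top"); g=eyes.grab_frame("scene")
for n,F in(("top",f),("scene",g)):
    Pt=cloud(F); e=M+Rm@[-.025,0,.06]; L=((Pt-e)@Rp)*1000+[19,0,0]   # tester frame if un-slipped
    k=(abs(L[...,1])<60)&(L[...,2]>-10)&(L[...,2]<120)&(L[...,0]>-40)&(L[...,0]<120)
    for nm,q in(("front",k&(abs(L[...,0]+19)<10)&(abs(L[...,1])<28)&(L[...,2]>5)),("foot",k&(L[...,0]>80)&(abs(L[...,1])>25))):
        s=L[q]; print(n,nm,len(s),np.median(s,0) if len(s) else "", np.polyfit(s[:,2],s[:,0],1) if len(s)>20 else "")
cv2.imwrite("pics/h1.png",cv2.resize(np.vstack([f["color"][150:250,240:400],g["color"][170:290,230:390]])[:,:,::-1],None,fx=2.7,fy=2.7,interpolation=cv2.INTER_CUBIC))
E
```

```text
0.5052381945534011
33.4333 [-0.04093297  0.12814166 -7.67727611] [ 0.26411693 -1.75050885  0.00249079] [2.07782496e-06 2.33538180e-04 2.55584920e-04]
top front 451 [-17.94488088   0.94609424  64.80956041] [-8.20876519e-03 -1.76176266e+01]
top foot 9 [97.70522899 44.70311749 50.54120189] 
scene front 785 [-20.23636507  -1.70167016  62.80408936] [-1.22312113e-02 -1.95088352e+01]
scene foot 30 [ 88.88486818 -42.36045112  47.69184277] [ -0.48841223 112.31636996]
```

View pics/h1.png

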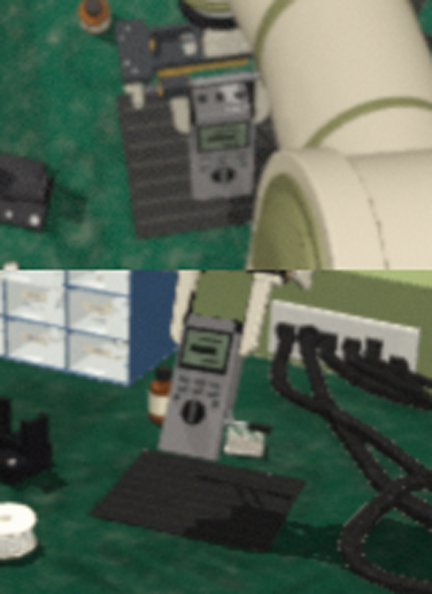

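The tester is held without slip: the slope error is about 0.01 rad, and the display faces the near edge over the mat. Now I'll lower it until contact.

```bash
python3 - <<'E'
from h import *; from bench import *
b=np.mean([env.current_wrist_force() for _ in range(4)],0)
env.move_linear(place([0,0,127],.008),feed=.06)
up=.008; env.pause(.2); t0=env.current_wrist_torque(); b=env.current_wrist_force(); log=[]
while up>-.006:
    up-=.0006; env.move_linear(place([0,0,127],up),feed=.015); 
    f=np.mean([env.current_wrist_force() for _ in range(3)],0)-b; log.append((round(up*1e3,1),*np.round(f,1),*np.round((env.current_wrist_torque()-t0)@Rm,2)[1:2]))
    if f[2]>4: break
print(*[tuple(float(v) for v in l) for l in log],sep="\n"); print(env.current_time_s())
E
```

```text
(7.4, 0.9, 0.9, -0.2, 0.03)
(6.8, 1.4, 0.8, -0.5, 0.06)
(6.2, 0.5, -0.2, -0.4, 0.06)
(5.6, 0.9, 0.0, -0.3, 0.08)
(5.0, 0.9, -0.1, -0.6, 0.04)
(4.4, 0.1, 0.4, 0.0, -0.02)
(3.8, -0.1, 0.4, -1.3, 0.02)
(3.2, 0.9, -0.5, -0.0, 0.02)
(2.6, 0.1, -0.9, -1.5, 0.05)
(2.0, 0.7, 0.1, -1.0, 0.02)
(1.4, 1.0, 0.3, 0.4, 0.19)
(0.8, -0.8, -1.4, 4.2, 0.84)
37.75
```

Contact came edge first, so the foot is slightly high. I'll rotate about the edge until the foot touches, then release.

```bash
python3 - <<'E'
from h import *; from bench import *
F=lambda: np.mean([env.current_wrist_force() for _ in range(4)],0)
D=Rp.T@env.current_tcp_rot(); e=M+Rm@[-.025,0,.0008]; f0=F(); t0=env.current_wrist_torque(); d=0; pt=0
while d<.032:
    d+=.004; R=Ro.from_euler("ZY",[.1394,TH+d]).as_matrix()
    env.move_linear(e+R@(np.array([-19,0,127])/1000),R@D,feed=.02)
    f=F()-f0; t=((env.current_wrist_torque()-t0)@Rm)[1]; print(round(d,3),np.round(f@Rm,1),round(t,2))
    if f[2]>2.5: break
print(env.current_time_s())
E
```

```text
0.004 [-0.2 -1.5  4.5] 0.68
38.0
```

```bash
python3 - <<'E'
from h import *; from bench import *
for s in(20,8,3):
    command_gripper(0.0,s); env.pause(.15); print(s,env.current_wrist_force(),env.current_grip_force())
command_gripper(0.8); env.pause(.3); R=env.current_tcp_rot(); p=env.current_tcp_pos(); print(env.current_wrist_force())
env.move_linear(p-.1*R[:,2],feed=.12); p=env.current_tcp_pos()
env.move_linear(p+[0.0,0,.2],feed=.25)
env.goto_joints([1.092,.599,0,1.599,0,.943,-.08]) ; env.pause(.2); print(env.current_time_s())
f=eyes.grab_frame("top"); g=eyes.grab_frame("scene"); np.savez("top2.npz",**{k:np.array(v) for k,v in f.items()})
for n,F in(("top",f),("scene",g)):
    L=((cloud(F)-M)@Rm)*1000; k=(abs(L[...,0])<110)&(abs(L[...,1])<100)&(L[...,2]>12); s=L[k]
    print(n,len(s),s.min(0),s.max(0))
    fr=L[k&(abs(L[...,1])<28)&(L[...,2]>35)&(L[...,2]<125)&(L[...,0]<30)]; A_=np.c_[fr[:,1:],np.ones(len(fr))]; c=np.linalg.lstsq(A_,fr[:,0],rcond=None)[0]; print("lean",np.arctan(c[1]),"yaw",-c[0])
    for lo,hi in((30,60),(-60,-30)):
        q=L[k&(L[...,1]>lo)&(L[...,1]<hi)&(L[...,0]>45)&(L[...,2]<20)]; print("foot",len(q),np.median(q,0) if len(q) else "")
cv2.imwrite("pics/z1.png",cv2.resize(np.vstack([f["color"][150:250,200:400],g["color"][170:290,210:410]])[:,:,::-1],None,fx=2.7,fy=2.7,interpolation=cv2.INTER_CUBIC))
E
```

```text
20 [-2.31084768 -4.31211486  0.23487911] 19.933622181415558
8 [-1.38133269 -4.1243221  -0.06896445] 7.988279163837433
3 [-1.65718115 -3.82078368  1.19836582] 3.019972275942564
[0.41204087 0.42586749 0.12518631]
44.6167
top 892 [-54.77209886 -41.80058945  12.68166552] [ 68.85828775  50.09652411 151.50402819]
lean 0.4917879120605016 yaw -0.0330611179141074
foot 3 [66.52923111 37.29007915 13.35262658]
foot 1 [ 68.53461984 -41.80058945  12.94622316]
scene 1202 [-59.85944157 -30.96711302  12.30387061] [ 61.74367562  36.68802539 151.19115646]
lean 0.4906385822073049 yaw 0.045480995392920165
foot 0 
foot 0
```

View pics/z1.png

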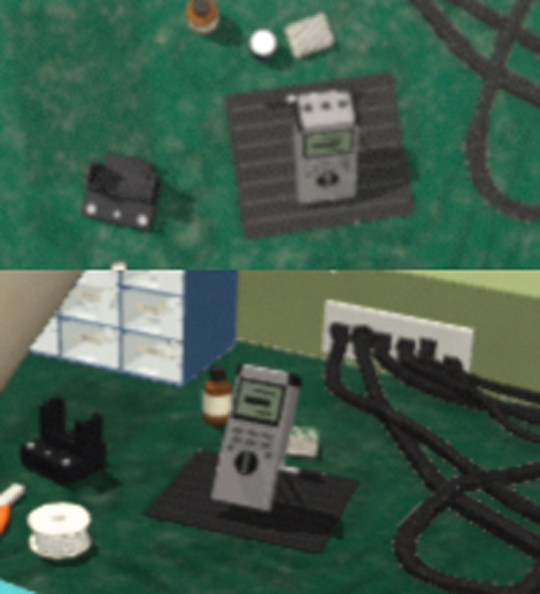

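The tester stands on its leg at (327,150) in the top half of the picture, leaning about 0.49 rad. It is square to the mat with all of it on the mat, the display faces the near edge, and nothing else has moved.

```bash
python3 -c "
from bench import env
print(env.hand_in())"
```

```text
the job is handed in; nothing more can be done
None
```

I handed the job in at about 45 s: the leg is home against its stop (pushed to about 7 N), and the tester stands squarely on the mat, leaning back about 0.49 rad on its leg with the display towards the near edge.

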